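# Start up the grinding corner in order

### The arm

A 6-joint arm with a two-finger parallel gripper is mounted at the origin on the work surface. World frame = base frame: x ahead of the robot, y to its left, z up, the work surface at z = 0. Lengths are in m, angles in degrees, forces in N, time in s.
With the tool pointing down it reaches from about 0.4 to 0.825 m from the base axis. Payload 7 kg.
Tool frame: the origin (TCP) lies between the finger pads; the fingertips stand 22 mm ahead of it and the grasp point (between the pads) lies 3 mm ahead of it; z points along the fingers, y is the line along which they close (so a half turn about z gives the same grasp; the last joint's range is limited). The gripper opens to 88 mm and grips with 3 to 60 N. Pads are 19 mm wide; open, the fingers measure 130 mm over their backs; the gripper's body (78 mm by 193 mm) begins 47 mm behind the grasp point.
Start: joints at [-55.686, 20.546, 0.682, 0, -70.136, -16.507], TCP at [0.206, -0.643, 0.249] pointing down, gripper open.
Joint ranges: [-176.03, 176.03], [-82.01, 121.73], [-58.28, 71.71], [-173.87, 95.51], [-174.79, -0.11], [-173.66, 173.66]. Speed limits (degrees/s): [136.94, 136.94, 172.46, 180, 180, 180].

### API

Orientations are given as [roll, pitch, yaw] about the fixed x, y, z axes, in that order (R = Rz(yaw) Ry(pitch) Rx(roll)).
In Python, from plant import r, vision gives the robot as it stands.
- The arm moves only by the shell command python3 -m pendant 'ROWS' [FORCE]. ROWS is JSON, a list that holds one entry, the list of rows, each a list of 7 numbers: the shift along the tool's x, y, z scaled (see below), then the turn, a rotation vector about the tool's x, y, z scaled (see below), then the opening, from -1 (shut) to 1 (fully open). In form: [[[x, y, z, wx, wy, wz, fingers], ...]]. A call has exactly 8 rows; each row shifts and turns the commanded pose from where the row before left it, along the tool's axes as they then stand; what a row does not reach is not made up. The controller multiplies each number of a shift by 20 mm and each number of a turn by 4 degrees. A row lasts 1/10 s, in which the tool goes at most 50 mm and 8.59 degrees, less where a joint would pass 70% of its speed; a pose out of reach is approached as far as the arm can. A call with a number of a shift or a turn outside -1 to 1 is refused whole. A call with a gripper value outside its range is refused whole. The fingers move at their own pace and stop on an object; FORCE is the grip in N (left out, the last holds). Time passes only in rows, so rows that do not move let the fingers close, or fill a call up. It gives the time, the measured TCP pose, the force, the opening and the grip force at its end, in the units of the state.
- r.get_state(): the state, without advancing time (a new reading comes with each control period).
- vision.capture(name): name is "scene" or "top" or "wrist"; returns a dict with "frame" (420x560x3 uint8, blue, green, red), "depth" (420x560 float32, m along the optical axis (not along the pixel's ray), 0 where there is no reading), "camera_matrix" (3x3 intrinsics, pixels), "extrinsics" (4x4, takes a point from world to camera coordinates); the wrist camera has in their place "hand_eye" (4x4, takes a point from camera to tool coordinates, whose origin is the TCP and whose axes are the flange's). Camera axes: x right, y up, looking along -z (the intrinsics and any distortion apply to the point x, -y, -z); pixel columns grow to the right and rows downward; lengths in m; the calibration is good to about 2 mm. A picture is of the moment at which its call begins: read the wrist's pose just before it.
- r.close_job(): hands the job in; it is judged then, once.
The state is a dict: "time_s": time; "joints": joint angles; "qd": joint speeds; "joint_torque": joint torques, N m; "tcp_pos": TCP position; "eef_rot": TCP orientation; "contact_force": force on the tool from outside, world axes, zero at the start; "moment": the same for the moment, N m; "gripper_width": finger opening in m; "gripper_force": force on a finger pad.
Only numpy, scipy, OpenCV 4.12 (cv2) and the standard library are available. Lean on these libraries where they do the work, as an engineer would, in place of code of your own. Each camera call takes 0.05 s, during which the arm holds its last target. There are 200 camera calls.

### The job

Start up the grinding corner with light fingertip presses on the switch boxes: push in first the yellow button (dust extractor), then the white button (lamp) and last the green button (grinder), each fully down so that it stays in before you go to the next. Leave the red stop button up. Press slowly and gently, without lifting, tipping or shifting the boxes, and do not disturb the mug, bottle, roll of tape or screwdriver on the bench.

Things in the scene. Friction and masses are not known exactly. Their poses are not given: they have to be found in the camera images.
- yellow_button (a joint): yellow: a round mushroom button, 36 mm across and 10 mm thick, on top of the dust extractor's switch box, in its middle. It slides straight down. Joint value: 0 = fully out (up), 0.008 m = fully in. Friction of about 4 N and no spring: it stays where it is pushed, to a stop when fully in. 6 to 8 N is plenty
- white_button (a joint): white: a round mushroom button, 36 mm across and 10 mm thick, on top of the lamp's switch box, in its middle. It slides straight down. Joint value: 0 = fully out (up), 0.008 m = fully in. Friction of about 4 N and no spring: it stays where it is pushed, to a stop when fully in. 6 to 8 N is plenty
- green_button (a joint): green: a round mushroom button, 36 mm across and 10 mm thick, on top of the grinder's switch box, 37 mm from its middle along the box's +y. It slides straight down. Joint value: 0 = fully out (up), 0.008 m = fully in. Friction of about 4 N and no spring: it stays where it is pushed, to a stop when fully in. 6 to 8 N is plenty
- red_button (a joint): red stop button: a round mushroom button, 36 mm across and 10 mm thick, on top of the grinder's switch box, 37 mm from its middle along the box's -y, 74 mm from the green one. It slides straight down. Joint value: 0 = fully out (up), 0.008 m = fully in. Friction of about 4 N and no spring: it stays where it is pushed, to a stop when fully in. 6 to 8 N is plenty. Must be left out
- yellow_top (a point): centre of the top face of the yellow button, which it moves with; 89 mm above the bench when the button is out, 81 mm when it is in. The cap is sprung on its stem (2 N/mm, 6 mm of give), so under the finger it sits a few mm lower. z is up. The button's head is clear on all sides: nothing on the box stands higher than 64 mm
- white_top (a point): centre of the top face of the white button, which it moves with; 89 mm above the bench when the button is out, 81 mm when it is in. The cap is sprung on its stem (2 N/mm, 6 mm of give), so under the finger it sits a few mm lower. z is up. The button's head is clear on all sides: nothing on the box stands higher than 64 mm
- green_top (a point): centre of the top face of the green button, which it moves with; 89 mm above the bench when the button is out, 81 mm when it is in. The cap is sprung on its stem (2 N/mm, 6 mm of give), so under the finger it sits a few mm lower. z is up. The button's head is clear on all sides: nothing on the box stands higher than 64 mm except the red button
- red_top (a point): centre of the top face of the red button, which it moves with; 89 mm above the bench when the button is out, 81 mm when it is in. The cap is sprung on its stem (2 N/mm, 6 mm of give), so under the finger it sits a few mm lower. z is up. The button's head is clear on all sides: nothing on the box stands higher than 64 mm except the green button
- extractor_box: loose grey switch box with a blue band, on four rubber feet, 90 x 90 mm and 60 mm high, about 1 kg, with the yellow button. Origin: centre of its underside; z up. The three boxes stand in any of three places on the bench, turned any way
- lamp_box: loose grey switch box with a black band, on four rubber feet, 90 x 90 mm and 60 mm high, about 1 kg, with the white button. Origin: centre of its underside; z up
- grinder_box: loose grey switch box with a dark steel band, on four rubber feet, 90 mm (its x) x 150 mm (its y) and 60 mm high, about 1 kg, with the green button and the red button. Origin: centre of its underside; z up
- mug: white mug, 80 mm across and 95 mm high, with a handle; bystander. Origin: centre of its underside
- bottle: blue bottle with an orange cap, 66 mm across and 150 mm high; bystander. Origin: centre of its underside
- tape_roll: bright green roll of tape lying flat, 90 mm across and 30 mm high; bystander. Origin: centre of its underside
- screwdriver: screwdriver with a red handle, lying flat, 200 mm long and 26 mm high; bystander. Origin: on its underside, in the middle of its length; x points along it to the tip
Mind the look-alikes: they are no part of the job. What is shaped like the lamp_box but orange, purple or turquoise is not meant.

How it is judged (in metres and radians):
On the way, in this order (a step that is already met when the one before it is completed fails the run):
1. the yellow button is in (over 6.5 of 8 mm) while white and green are still out (value of joint yellow_button above 0.0065 m and value of joint each of white_button, green_button below 0.002 m), for 0.2 s.
2. the white button is in too, while green is still out (value of joint each of yellow_button, white_button above 0.0065 m and value of joint green_button below 0.002 m), for 0.2 s.
3. the green button is in too (value of joint each of yellow_button, white_button, green_button above 0.0065 m), for 0.2 s.
At the end, for the whole second after the job is handed in: The yellow, white and green buttons are each in by more than 6.5 of their 8 mm and the red one is out (under 2 mm); the three boxes stand flat, at rest, within 20 mm of where they were, and the mug, bottle, tape and screwdriver lie within 30 mm of where they were (all of step 3 and value of joint red_button below 0.002 m and distance of each of extractor_box, lamp_box, grinder_box from where it was at the start of the episode below 0.02 m and angle between each of extractor_box, lamp_box, grinder_box's own z axis and vertical below 0.1 rad and linear speed of each of extractor_box, lamp_box, grinder_box below 0.02 m/s and distance of each of mug, bottle, tape_roll, screwdriver from where it was at the start of the episode below 0.03 m); the robot touches nothing.
It fails at once if the red stop button is pushed in more than 2 mm (value of joint red_button above 0.002 m).
It fails at once if the fingers press anything with more than 25 N (contact force between the fingers and anything else above 25 N).
It fails at once if a switch box is shifted more than 20 mm, lifted 10 mm or tipped more than 0.15 rad (distance of any of extractor_box, lamp_box, grinder_box from where it was at the start of the episode above 0.02 m or height (world z) of any of extractor_box, lamp_box, grinder_box above 0.01 m or angle between any of extractor_box, lamp_box, grinder_box's own z axis and vertical above 0.15 rad).
It fails at once if the mug, bottle, tape or screwdriver is moved more than 30 mm (distance of any of mug, bottle, tape_roll, screwdriver from where it was at the start of the episode above 0.03 m).
It also fails if it takes over 51 s, if anything falls off the work surface, if the arm or the gripper's body presses on something with over 40 N, if the wrist force passes 120 N, or if a joint passes its speed limit or range.

## Working session

There is one attempt and no reset: what is moved stays moved. The work goes in short steps, Python scripts to look and compute and a shell command to move; the robot and the scene stay as the last step left them, time stands still between calls to the robot, and variables do not carry over. Pictures are saved under pics/ and viewed, at most 10 in all, crops included, and the job is handed in when it is done.

```bash
mkdir -p pics; ls
python3 - <<'E'
from plant import r, vision
import cv2,numpy as np
for n in("top","scene"):
    c=vision.capture(n); cv2.imwrite(f"pics/{n}0.png",c["frame"]); np.savez(f"{n}0.npz",**c)
    print(n,c["camera_matrix"].tolist(),np.round(c["extrinsics"],3).tolist(),[k for k in c])
print(r.get_state())
E
```

```text
pics
top [[396.19403245291943, 0.0, 284.2050786917925], [0.0, 396.19403245291943, 215.81200537106815], [0.0, 0.0, 1.0]] [[-0.009, -1.0, 0.003, 0.009], [0.998, -0.009, 0.068, -0.553], [-0.068, 0.004, 0.998, -1.098], [0.0, 0.0, 0.0, 1.0]] ['frame', 'depth', 'camera_matrix', 'extrinsics']
scene [[440.82941724694666, 0.0, 280.45891439719617], [0.0, 440.82941724694666, 215.69402365147118], [0.0, 0.0, 1.0]] [[0.882, 0.472, -0.011, -0.467], [-0.243, 0.474, 0.846, 0.049], [0.404, -0.743, 0.533, -1.228], [0.0, 0.0, 0.0, 1.0]] ['frame', 'depth', 'camera_matrix', 'extrinsics']
{'time_s': 0.1, 'joints': array([-5.56868252e+01,  2.05857661e+01,  6.37864528e-01, -1.96242914e-02,
       -7.01354697e+01, -1.65077986e+01]), 'qd': array([ 0.14210259, -0.14244972,  0.07197731,  0.10510017, -0.0929849 ,
       -0.07691652]), 'joint_torque': array([-8.82161476e-04, -5.84164131e+01,  2.93751687e+01,  7.01550320e+00,
        1.01953375e-02, -4.88337776e-05]), 'tcp_pos': array([ 0.20627025, -0.64227035,  0.24771928]), 'eef_rot': array([ 1.79914822e+02, -6.00338529e-03, -1.62201301e+02]), 'contact_force': array([-0.08777327,  0.25143064,  0.22526911]), 'moment': array([-0.03977686, -0.01682829,  0.01819283]), 'gripper_force': 0.0, 'gripper_width': 0.08756043744027854}
```

View pics/top0.png

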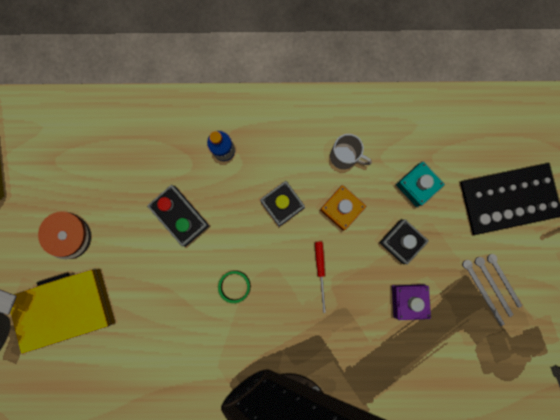

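View pics/scene0.png

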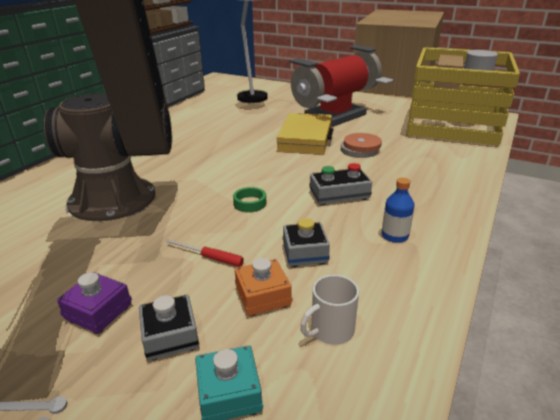

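Top view:
- Yellow button at (283,202), green at (183,225), red at (165,204).
- White-button candidates: (410,242) on grey with a black band, (346,207) on orange, (427,182) on turquoise and (417,305) on purple. Only (410,242) fits the lamp box.
- The mug is at (347,152), bottle (220,145), tape (234,287) and screwdriver (321,275).

I'll measure the buttons and confirm the choice in a crop.

```bash
cat > h.py <<'E'
import cv2,numpy as np
def cast(c,u,v,z):
    K,E=c["camera_matrix"],c["extrinsics"]; R,t=E[:3,:3],E[:3,3]
    d=R.T@np.array([(u-K[0,2])/K[0,0],-(v-K[1,2])/K[1,1],-1]); o=-R.T@t
    return o+d*(z-o[2])/d[2]
def deproj(c,u,v):
    K,E=c["camera_matrix"],c["extrinsics"]; D=float(np.median(c["depth"][int(v)-1:int(v)+2,int(u)-1:int(u)+2]))
    p=np.array([(u-K[0,2])/K[0,0],-(v-K[1,2])/K[1,1],-1])*D
    return E[:3,:3].T@(p-E[:3,3])
RNG={"yellow":[(22,120,80),(35,255,255)],"white":[(0,0,120),(179,60,255)],"green":[(45,120,50),(80,255,255)],"red":[(0,150,80),(6,255,255)]}
def blob(f,col,u,v,w=18):
    u0,v0=u-w,v-w; h=cv2.cvtColor(f[v0:v+w,u0:u+w],cv2.COLOR_BGR2HSV)
    m=cv2.inRange(h,*map(np.array,RNG[col]))
    cs,_=cv2.findContours(m,cv2.RETR_EXTERNAL,cv2.CHAIN_APPROX_NONE)
    k=max(cs,key=cv2.contourArea); (x,y),(a,b),_=cv2.fitEllipse(k)
    return x+u0,y+v0,a,b
E
python3 - <<'E'
from h import *
T=dict(np.load("top0.npz"));S=dict(np.load("scene0.npz"))
for n,a,b in(("yellow",(283,202),(306,226)),("white",(410,242),(165,306)),("green",(183,225),(328,173)),("red",(165,204),(354,170))):
    for c,p in((T,a),(S,b)):
        try:
            u,v,x,y=blob(c["frame"],n,*p,14)
            print(n,np.round([u,v,x,y],1),np.round(cast(c,u,v,.089),4),np.round(deproj(c,u,v),4))
        except Exception as e: print(n,e)
a=cv2.resize(T["frame"][120:330,140:460],(0,0),fx=2.4,fy=2.4,interpolation=2); cv2.imwrite("pics/crop.png",a)
for n,p in(("mug",(347,152)),("bottle",(220,140))): print(n,deproj(T,*p))
E
```

```text
yellow [282.  201.3  12.6  13.2] [0.587  0.0098 0.089 ] [0.587  0.0098 0.0887]
yellow [305.7 223.9  10.5  16.3] [0.5899 0.0046 0.089 ] [0.5897 0.0051 0.0887]
white [409.4 241.3  11.1  11.5] [ 0.4783 -0.3245  0.089 ] [ 0.4783 -0.3244  0.0893]
white [163.1 302.7  15.1  21.1] [ 0.4797 -0.3247  0.089 ] [ 0.4789 -0.3239  0.088 ]
green [181.8 224.5  13.3  13.7] [0.5279 0.2743 0.089 ] [0.528  0.2748 0.087 ]
green [327.9 170.    5.3  11. ] [0.531  0.2656 0.089 ] [0.531  0.2656 0.089 ]
red [163.9 203.6  12.9  13.1] [0.5835 0.3221 0.089 ] [0.5835 0.322  0.0892]
red [354.1 166.9   6.5  11.7] [0.5859 0.3143 0.089 ] [0.5854 0.3158 0.0882]
mug [ 0.73703288 -0.17870324  0.00559171]
bottle [0.73816397 0.16519368 0.14546924]
```

View pics/crop.png

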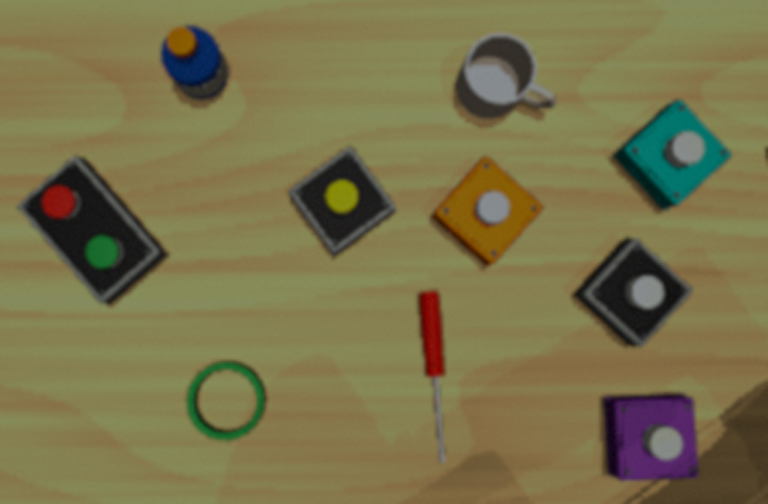

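The crop shows the grey, black-topped box with the white button at crop (645,292). Yellow is at (341,197), green at (102,252) and red at (60,202). Cap heights come out near 89 mm and the green–red spacing is 73 mm, so the measurements hold together. I'll move above yellow with the fingers shut, keeping the yaw.

```bash
for i in 1 2 3; do python3 -m pendant '[[[-0.88,0.79,0,0,0,0,-1],[-0.88,0.79,0,0,0,0,-1],[-0.88,0.79,0,0,0,0,-1],[-0.88,0.79,0,0,0,0,-1],[-0.88,0.79,0,0,0,0,-1],[-0.88,0.79,0,0,0,0,-1],[-0.88,0.79,0,0,0,0,-1],[-0.88,0.79,0,0,0,0,-1]]]' 10; done
python3 - <<'E'
from plant import r, vision
from h import *
s=r.get_state(); c=vision.capture("wrist"); cv2.imwrite("pics/w1.png",c["frame"]); np.savez("w1.npz",**c,p=s["tcp_pos"],e=s["eef_rot"])
print(s["tcp_pos"],s["eef_rot"],s["gripper_width"],s["contact_force"],c["hand_eye"].round(3).tolist())
E
```

```text
time_s: 0.9
tcp_pos: [0.302, -0.4782, 0.2482]
eef_rot: [180.0, -0.0, -162.2]
contact_force: [0.3, 0.2, 1.1]
gripper_width: 0.0294
gripper_force: 0.0
time_s: 1.7
tcp_pos: [0.3974, -0.3148, 0.2483]
eef_rot: [180.0, -0.0, -162.2]
contact_force: [-0.4, -0.9, 0.4]
gripper_width: 0.0
gripper_force: 0.0
time_s: 2.5
tcp_pos: [0.4927, -0.1515, 0.2483]
eef_rot: [180.0, -0.0, -162.2]
contact_force: [-0.4, -0.7, 0.4]
gripper_width: 0.0004
gripper_force: 0.0
[ 0.49273625 -0.15148126  0.24832438] [ 1.79984895e+02 -2.67877214e-02 -1.62191305e+02] 0.00035999260408637625 [-0.3927439  -0.66557438  0.44747132] [[0.001, 0.952, 0.306, 0.084], [1.0, -0.001, -0.0, -0.001], [-0.0, 0.306, -0.952, -0.137], [0.0, 0.0, 0.0, 1.0]]
```

View pics/w1.png

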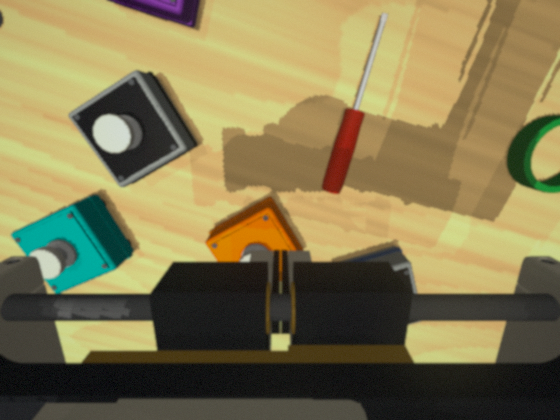

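The wrist view shows the lamp's white button at (117,133) with a black band. The orange and turquoise look-alikes are at (255,255) and (50,262), and the screwdriver is at (345,150). Next I measure white here, then move out beyond yellow to see it.

```bash
cat >> h.py <<'E'
from scipy.spatial.transform import Rotation as Ro
def wext(c,p,e):
    A=np.eye(4);A[:3,:3]=Ro.from_euler("xyz",e,degrees=True).as_matrix();A[:3,3]=p
    return {**c,"extrinsics":np.linalg.inv(A@c["hand_eye"])}
def rows(p,e,t):
    return Ro.from_euler("xyz",e,degrees=True).as_matrix().T@(np.array(t)-p)/.02
E
python3 - <<'E'
from plant import r
from h import *
w=dict(np.load("w1.npz")); c=wext(w,w["p"],w["e"])
u,v,a,b=blob(c["frame"],"white",117,133,35)
print(u,v,a,b,cast(c,u,v,.089),deproj(c,u,v))
s=r.get_state(); print(rows(s["tcp_pos"],s["eef_rot"],[.664,.03,.2483]))
E
```

```text
111.48330307006836 133.2382926940918 34.63819885253906 40.98204040527344 [ 0.47928107 -0.32310476  0.089     ] [ 0.47908883 -0.32268052  0.08986389]
[-1.08261678e+01  5.95090836e+00  5.12241509e-03]
```

```bash
for i in 1 2; do python3 -m pendant '[[[-0.9,0.5,0,0,0,0,-1],[-0.9,0.5,0,0,0,0,-1],[-0.9,0.5,0,0,0,0,-1],[-0.9,0.5,0,0,0,0,-1],[-0.9,0.5,0,0,0,0,-1],[-0.9,0.5,0,0,0,0,-1],[0,0,0,0,0,0,-1],[0,0,0,0,0,0,-1]]]' 10; done
python3 - <<'E'
from plant import r, vision
from h import *
s=r.get_state(); c=vision.capture("wrist"); cv2.imwrite("pics/w2.png",c["frame"]); np.savez("w2.npz",**c,p=s["tcp_pos"],e=s["eef_rot"])
c=wext(c,s["tcp_pos"],s["eef_rot"]); K=c["camera_matrix"]
for n,p in(("yellow",[.588,.008,.089]),("green",[.529,.271,.089]),("white",[.4785,-.324,.089])):
    q=c["extrinsics"]@np.r_[p,1]; u,v=K[0,0]*q[0]/-q[2]+K[0,2],-K[1,1]*q[1]/-q[2]+K[1,2]; print(n,"pred",u,v)
    if 40<u<520 and 40<v<380:
        u,v,a,b=blob(c["frame"],n,int(u),int(v),38); print(u,v,a,b,cast(c,u,v,.089),deproj(c,u,v))
E
```

```text
time_s: 3.35
tcp_pos: [0.5775, -0.0616, 0.2481]
eef_rot: [180.0, -0.1, -162.1]
contact_force: [-0.2, -0.9, 0.7]
gripper_width: 0.0003
gripper_force: 0.0
time_s: 4.15
tcp_pos: [0.662, 0.0288, 0.2478]
eef_rot: [180.0, -0.1, -162.1]
contact_force: [0.4, -0.3, -0.7]
gripper_width: 0.0007
gripper_force: 0.0
yellow pred 283.8885173969498 120.7055895993365
287.16845703125 121.11668395996094 38.714202880859375 39.98532485961914 [0.58741216 0.01101346 0.089     ] [0.58740063 0.01099266 0.08972768]
green pred 565.3269401942553 147.65720560350258
white pred -105.69784200356412 -176.73692828948842
```

View pics/w2.png

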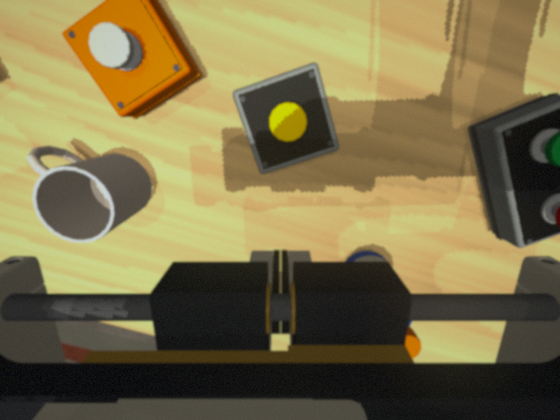

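The wrist view shows the yellow button at (287,121) on its box. It casts to (0.587, 0.011, 0.089), agreeing with the top view. I'll go above it.

Run:
```python
from plant import r
from h import *
s=r.get_state(); print(rows(s["tcp_pos"],s["eef_rot"],[.587,.0107,.125]))
```

```text
[3.81696447 0.30506591 6.15808394]
```

```bash
python3 -m pendant '[[[0.8,0.06,0.9,0,0,0,-1],[0.8,0.06,0.9,0,0,0,-1],[0.8,0.06,0.9,0,0,0,-1],[0.8,0.06,0.9,0,0,0,-1],[0.62,0.06,0.9,0,0,0,-1],[0,0,0.9,0,0,0,-1],[0,0,0.7,0,0,0,-1],[0,0,0,0,0,0,-1]]]'; python3 -m pendant '[[[0,0,0.1,0,0,0,-1],[0,0,0.1,0,0,0,-1],[0,0,0.1,0,0,0,-1],[0,0,0.1,0,0,0,-1],[0,0,0.1,0,0,0,-1],[0,0,0.1,0,0,0,-1],[0,0,0,0,0,0,-1],[0,0,0,0,0,0,-1]]]'
```

```text
time_s: 5.0
tcp_pos: [0.5855, 0.0095, 0.1251]
eef_rot: [180.0, -0.2, -162.2]
contact_force: [0.4, 0.1, -0.2]
gripper_width: 0.0003
gripper_force: 0.0
time_s: 5.8
tcp_pos: [0.587, 0.0102, 0.1145]
eef_rot: [-180.0, -0.0, -162.2]
contact_force: [0.8, -0.2, -0.3]
gripper_width: 0.0004
gripper_force: 0.0
```

```bash
python3 -m pendant '[[[0,0,0.06,0,0,0,-1],[0,0,0.06,0,0,0,-1],[0,0,0.06,0,0,0,-1],[0,0,0.06,0,0,0,-1],[0,0,0.06,0,0,0,-1],[0,0,0.06,0,0,0,-1],[0,0,0.06,0,0,0,-1],[0,0,0,0,0,0,-1]]]';  python3 -m pendant '[[[0,0,0.05,0,0,0,-1],[0,0,0.05,0,0,0,-1],[0,0,0.05,0,0,0,-1],[0,0,0,0,0,0,-1],[0,0,0,0,0,0,-1],[0,0,0,0,0,0,-1],[0,0,0,0,0,0,-1],[0,0,0,0,0,0,-1]]]'
```

```text
time_s: 6.6
tcp_pos: [0.587, 0.0102, 0.1061]
eef_rot: [-180.0, 0.0, -162.2]
contact_force: [-0.8, -0.2, 3.6]
gripper_width: 0.0008
gripper_force: 1.7
time_s: 7.4
tcp_pos: [0.587, 0.0102, 0.1032]
eef_rot: [180.0, 0.0, -162.2]
contact_force: [-0.5, -0.1, 2.4]
gripper_width: 0.0001
gripper_force: 1.6
```

```bash
python3 -m pendant '[[[0,0,0.05,0,0,0,-1],[0,0,0.05,0,0,0,-1],[0,0,0.05,0,0,0,-1],[0,0,0,0,0,0,-1],[0,0,0,0,0,0,-1],[0,0,0,0,0,0,-1],[0,0,0,0,0,0,-1],[0,0,0,0,0,0,-1]]]';  python3 -m pendant '[[[0,0,0.05,0,0,0,-1],[0,0,0,0,0,0,-1],[0,0,0,0,0,0,-1],[0,0,0,0,0,0,-1],[0,0,0,0,0,0,-1],[0,0,0,0,0,0,-1],[0,0,0,0,0,0,-1],[0,0,0,0,0,0,-1]]]'
```

```text
time_s: 8.2
tcp_pos: [0.587, 0.0102, 0.1003]
eef_rot: [-180.0, 0.0, -162.2]
contact_force: [-1.3, 0.3, 6.1]
gripper_width: 0.0003
gripper_force: 2.9
time_s: 9.0
tcp_pos: [0.587, 0.0102, 0.0995]
eef_rot: [-180.0, 0.0, -162.2]
contact_force: [-1.8, 1.3, 7.0]
gripper_width: 0.0005
gripper_force: 3.7
```

```bash
python3 -m pendant '[[[0,0,0.05,0,0,0,-1],[0,0,0,0,0,0,-1],[0,0,0,0,0,0,-1],[0,0,0,0,0,0,-1],[0,0,0,0,0,0,-1],[0,0,0,0,0,0,-1],[0,0,0,0,0,0,-1],[0,0,0,0,0,0,-1]]]'; python3 -m pendant '[[[0,0,-0.2,0,0,0,-1],[0,0,-0.4,0,0,0,-1],[0,0,-0.9,0,0,0,-1],[0,0,-0.9,0,0,0,-1],[0,0,-0.9,0,0,0,-1],[0,0,-0.9,0,0,0,-1],[0,0,-0.9,0,0,0,-1],[0,0,-0.9,0,0,0,-1]]]'
python3 - <<'E'
from plant import r
from h import *
s=r.get_state(); print(rows(s["tcp_pos"],s["eef_rot"],[.4788,-.3238,.22]))
E
```

```text
time_s: 9.8
tcp_pos: [0.5871, 0.0102, 0.0988]
eef_rot: [-180.0, 0.0, -162.2]
contact_force: [-3.9, 0.5, 8.5]
gripper_width: 0.0002
gripper_force: 4.5
time_s: 10.6
tcp_pos: [0.5867, 0.0102, 0.2188]
eef_rot: [180.0, -0.0, -162.2]
contact_force: [-0.5, 0.2, 0.9]
gripper_width: 0.0004
gripper_force: 0.0
[ 10.24258241 -14.25140881  -0.05907379]
```

```bash
for i in 1 2; do python3 -m pendant '[[[0.64,-0.89,0,0,0,0,-1],[0.64,-0.89,0,0,0,0,-1],[0.64,-0.89,0,0,0,0,-1],[0.64,-0.89,0,0,0,0,-1],[0.64,-0.89,0,0,0,0,-1],[0.64,-0.89,0,0,0,0,-1],[0.64,-0.89,0,0,0,0,-1],[0.64,-0.89,0,0,0,0,-1]]]' | grep tcp; done
python3 - <<'E'
from plant import r,vision
from h import *
c=vision.capture("top"); u,v,a,b=blob(c["frame"],"yellow",282,202,14); print(u,v,deproj(c,u,v))
s=r.get_state(); print(s["tcp_pos"],rows(s["tcp_pos"],s["eef_rot"],[.4788,-.3238,.1165]))
E
```

```text
tcp_pos: [0.5325, -0.1575, 0.2181]
tcp_pos: [0.4786, -0.3243, 0.2181]
281.9185743331909 201.54217147827148 [0.58725862 0.01006377 0.08065821]
[ 0.47781396 -0.32638541  0.21796418] [-0.09102542  0.10783227  5.07313315]
```

The top depth puts yellow at 80.7 mm, so it is fully in. Now I descend on white.

```bash
python3 -m pendant '[[[0,0.05,0.8,0,0,0,-1],[0,0.05,0.8,0,0,0,-1],[0,0,0.8,0,0,0,-1],[0,0,0.8,0,0,0,-1],[0,0,0.8,0,0,0,-1],[0,0,0.6,0,0,0,-1],[0,0,0.3,0,0,0,-1],[0,0,0,0,0,0,-1]]]'; python3 -m pendant '[[[0,0,0.06,0,0,0,-1],[0,0,0.06,0,0,0,-1],[0,0,0.06,0,0,0,-1],[0,0,0.06,0,0,0,-1],[0,0,0.06,0,0,0,-1],[0,0,0.06,0,0,0,-1],[0,0,0.06,0,0,0,-1],[0,0,0,0,0,0,-1]]]'
```

```text
time_s: 13.05
tcp_pos: [0.4781, -0.3215, 0.1194]
eef_rot: [179.9, -0.1, -162.2]
contact_force: [-0.1, -0.2, 0.7]
gripper_width: 0.0005
gripper_force: 0.0
time_s: 13.85
tcp_pos: [0.4783, -0.3216, 0.1115]
eef_rot: [180.0, -0.0, -162.2]
contact_force: [-0.0, -0.5, -0.6]
gripper_width: 0.0003
gripper_force: 0.0
```

```bash
python3 -m pendant '[[[0,-0.1,0,0,0,0,-1],[0,0,0.06,0,0,0,-1],[0,0,0.06,0,0,0,-1],[0,0,0.06,0,0,0,-1],[0,0,0.06,0,0,0,-1],[0,0,0.06,0,0,0,-1],[0,0,0.06,0,0,0,-1],[0,0,0,0,0,0,-1]]]'; python3 -m pendant '[[[0,0,0.05,0,0,0,-1],[0,0,0.05,0,0,0,-1],[0,0,0.05,0,0,0,-1],[0,0,0,0,0,0,-1],[0,0,0,0,0,0,-1],[0,0,0,0,0,0,-1],[0,0,0,0,0,0,-1],[0,0,0,0,0,0,-1]]]'
```

```text
time_s: 14.65
tcp_pos: [0.4793, -0.3238, 0.1046]
eef_rot: [-180.0, 0.0, -162.2]
contact_force: [0.9, -2.5, 3.9]
gripper_width: 0.0007
gripper_force: 1.7
time_s: 15.45
tcp_pos: [0.4792, -0.3235, 0.1016]
eef_rot: [-180.0, 0.0, -162.2]
contact_force: [1.5, -1.8, 4.0]
gripper_width: 0.0006
gripper_force: 1.7
```

```bash
python3 -m pendant '[[[0,0,0.05,0,0,0,-1],[0,0,0,0,0,0,-1],[0,0,0,0,0,0,-1],[0,0,0,0,0,0,-1],[0,0,0,0,0,0,-1],[0,0,0,0,0,0,-1],[0,0,0,0,0,0,-1],[0,0,0,0,0,0,-1]]]'
```

```text
time_s: 16.25
tcp_pos: [0.4792, -0.3236, 0.1007]
eef_rot: [-180.0, 0.0, -162.2]
contact_force: [0.8, -0.6, 4.3]
gripper_width: 0.0005
gripper_force: 2.5
```

```bash
python3 -m pendant '[[[0,0,0.05,0,0,0,-1],[0,0,0.05,0,0,0,-1],[0,0,0,0,0,0,-1],[0,0,0,0,0,0,-1],[0,0,0,0,0,0,-1],[0,0,0,0,0,0,-1],[0,0,0,0,0,0,-1],[0,0,0,0,0,0,-1]]]'; python3 -m pendant '[[[0,0,-0.2,0,0,0,-1],[0,0,-0.4,0,0,0,-1],[0,0,-0.9,0,0,0,-1],[0,0,-0.9,0,0,0,-1],[0,0,-0.9,0,0,0,-1],[0,0,-0.9,0,0,0,-1],[0,0,-0.9,0,0,0,-1],[0,0,-0.9,0,0,0,-1]]]'
python3 - <<'E'
from plant import r
from h import *
s=r.get_state(); print(rows(s["tcp_pos"],s["eef_rot"],[.59,.26,.22]))
E
```

```text
time_s: 17.05
tcp_pos: [0.4793, -0.3236, 0.0991]
eef_rot: [-180.0, 0.0, -162.2]
contact_force: [0.4, -0.8, 7.8]
gripper_width: 0.0005
gripper_force: 4.1
time_s: 17.85
tcp_pos: [0.4779, -0.3228, 0.2187]
eef_rot: [179.9, -0.1, -162.2]
contact_force: [-0.1, 0.2, 0.6]
gripper_width: 0.0001
gripper_force: 0.0
[-14.23853244  26.03687719  -0.03411447]
```

```bash
for i in 1 2 3 4; do python3 -m pendant '[[[-0.45,0.81,0,0,0,0,-1],[-0.45,0.81,0,0,0,0,-1],[-0.45,0.81,0,0,0,0,-1],[-0.45,0.81,0,0,0,0,-1],[-0.45,0.81,0,0,0,0,-1],[-0.45,0.81,0,0,0,0,-1],[-0.45,0.81,0,0,0,0,-1],[-0.45,0.81,0,0,0,0,-1]]]' | grep tcp; done
python3 - <<'E'
from plant import r,vision
from h import *
c=vision.capture("top"); np.savez("t2.npz",**c)
for n,p in(("yellow",(282,202)),("white",(409,241))):
    u,v,a,b=blob(c["frame"],n,*p,14); print(n,u,v,deproj(c,u,v))
s=r.get_state(); c=vision.capture("wrist"); cv2.imwrite("pics/w3.png",c["frame"])
c=wext(c,s["tcp_pos"],s["eef_rot"]); K=c["camera_matrix"]
for n,p in (("green",[.528,.272,.089]),("red",[.584,.32,.089])):
    q=c["extrinsics"]@np.r_[p,1]; u,v=K[0,0]*q[0]/-q[2]+K[0,2],K[1,1]*q[1]/q[2]+K[1,2]; print("pred",u,v)
    try:
        u,v,a,b=blob(c["frame"],n,int(u),int(v),40); print(u,v,a,b,cast(c,u,v,.089),deproj(c,u,v))
    except Exception as e: print(e)
print(s["tcp_pos"],rows(s["tcp_pos"],s["eef_rot"],[.528,.274,.1165]))
E
```

```text
tcp_pos: [0.5068, -0.1771, 0.2179]
tcp_pos: [0.5357, -0.032, 0.2179]
tcp_pos: [0.566, 0.1141, 0.2185]
tcp_pos: [0.5951, 0.2596, 0.2185]
yellow 281.9850101470947 201.47064208984375 [0.58750098 0.00988563 0.0801581 ]
white 408.4627923965454 241.08581829071045 [ 0.47905234 -0.32458091  0.08088506]
pred 316.55933724133627 140.26464603179483
320.66769790649414 141.23064804077148 40.012630462646484 42.66471862792969 [0.52768053 0.27560655 0.089     ] [0.52766567 0.27555456 0.08934491]
pred 344.8020808409798 215.94837996311506
348.89056396484375 216.2245750427246 36.429386138916016 38.8781852722168 [0.58309402 0.3236778  0.089     ] [0.58303086 0.32359453 0.08925115]
[0.59568584 0.26187231 0.21823844] [3.03821314 1.61493881 5.08518864]
```

View pics/w3.png

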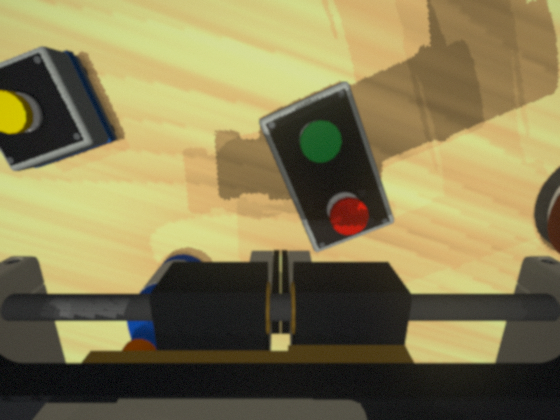

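White reads 80.9 mm, so it is in. The wrist view shows green at (321,141) and red at (349,216), and green casts to (0.528, 0.275). I'll move sideways first, then straight down.

```bash
python3 -m pendant '[[[0.6,0.33,0,0,0,0,-1],[0.8,0.4,0,0,0,0,-1],[0.8,0.4,0,0,0,0,-1],[0.6,0.36,0,0,0,0,-1],[0.24,0.13,0.5,0,0,0,-1],[0,0,0.7,0,0,0,-1],[0,0,0.7,0,0,0,-1],[0,0,0.7,0,0,0,-1]]]'; python3 -m pendant '[[[0,0,0.7,0,0,0,-1],[0,0,0.7,0,0,0,-1],[0,0,0.6,0,0,0,-1],[0,0,0.3,0,0,0,-1],[0,0,0,0,0,0,-1],[0,0,0,0,0,0,-1],[0,0,0,0,0,0,-1],[0,0,0,0,0,0,-1]]]'
```

```text
time_s: 21.95
tcp_pos: [0.5267, 0.2702, 0.1656]
eef_rot: [180.0, -0.0, -162.2]
contact_force: [-0.6, -0.6, -0.8]
gripper_width: 0.0005
gripper_force: 0.0
time_s: 22.75
tcp_pos: [0.5272, 0.2706, 0.1212]
eef_rot: [180.0, 0.1, -162.2]
contact_force: [0.4, -0.5, 0.0]
gripper_width: 0.0005
gripper_force: 0.0
```

```bash
python3 -m pendant '[[[-0.05,0.1,0,0,0,0,-1],[0,0.1,0.06,0,0,0,-1],[0,0,0.06,0,0,0,-1],[0,0,0.06,0,0,0,-1],[0,0,0.06,0,0,0,-1],[0,0,0.06,0,0,0,-1],[0,0,0.06,0,0,0,-1],[0,0,0.06,0,0,0,-1]]]'; python3 -m pendant '[[[0,0,0.06,0,0,0,-1],[0,0,0.06,0,0,0,-1],[0,0,0.06,0,0,0,-1],[0,0,0.06,0,0,0,-1],[0,0,0.06,0,0,0,-1],[0,0,0.06,0,0,0,-1],[0,0,0,0,0,0,-1],[0,0,0,0,0,0,-1]]]'
```

```text
time_s: 23.55
tcp_pos: [0.5267, 0.2744, 0.112]
eef_rot: [-180.0, -0.0, -162.2]
contact_force: [0.0, 0.3, -0.5]
gripper_width: 0.0006
gripper_force: 0.0
time_s: 24.35
tcp_pos: [0.5267, 0.2744, 0.1049]
eef_rot: [-180.0, 0.0, -162.2]
contact_force: [-0.4, -0.3, 2.6]
gripper_width: 0.0004
gripper_force: 1.6
```

```bash
python3 -m pendant '[[[0,0,0.05,0,0,0,-1],[0,0,0.05,0,0,0,-1],[0,0,0.05,0,0,0,-1],[0,0,0.05,0,0,0,-1],[0,0,0,0,0,0,-1],[0,0,0,0,0,0,-1],[0,0,0,0,0,0,-1],[0,0,0,0,0,0,-1]]]';  python3 -m pendant '[[[0,0,0.05,0,0,0,-1],[0,0,0,0,0,0,-1],[0,0,0,0,0,0,-1],[0,0,0,0,0,0,-1],[0,0,0,0,0,0,-1],[0,0,0,0,0,0,-1],[0,0,0,0,0,0,-1],[0,0,0,0,0,0,-1]]]'
```

```text
time_s: 25.15
tcp_pos: [0.5267, 0.2744, 0.101]
eef_rot: [-180.0, 0.0, -162.2]
contact_force: [-1.1, -1.0, 4.7]
gripper_width: 0.0
gripper_force: 2.2
time_s: 25.95
tcp_pos: [0.5267, 0.2744, 0.1002]
eef_rot: [-180.0, 0.0, -162.2]
contact_force: [-1.6, -0.5, 6.1]
gripper_width: 0.0005
gripper_force: 3.1
```

```bash
python3 -m pendant '[[[0,0,0.05,0,0,0,-1],[0,0,0,0,0,0,-1],[0,0,0,0,0,0,-1],[0,0,0,0,0,0,-1],[0,0,0,0,0,0,-1],[0,0,0,0,0,0,-1],[0,0,0,0,0,0,-1],[0,0,0,0,0,0,-1]]]'; python3 -m pendant '[[[0,0,-0.2,0,0,0,-1],[0,0,-0.4,0,0,0,-1],[0,0,-0.9,0,0,0,-1],[0,0,-0.9,0,0,0,-1],[0,0,-0.9,0,0,0,-1],[0,0,-0.9,0,0,0,-1],[0,0,-0.9,0,0,0,-1],[0,0,-0.9,0,0,0,-1]]]'; for i in 1 2; do python3 -m pendant '[[[0.3,-0.9,0,0,0,0,-1],[0.3,-0.9,0,0,0,0,-1],[0.3,-0.9,0,0,0,0,-1],[0.3,-0.9,0,0,0,0,-1],[0.3,-0.9,0,0,0,0,-1],[0.3,-0.9,0,0,0,0,-1],[0.3,-0.9,0,0,0,0,-1],[0.3,-0.9,0,0,0,0,-1]]]' | grep tcp; done
python3 - <<'E'
from plant import r,vision
from h import *
c=vision.capture("top"); cv2.imwrite("pics/end.png",c["frame"])
for n,p in(("yellow",(282,202)),("white",(409,241)),("green",(182,225)),("red",(164,204))):
    try: u,v,a,b=blob(c["frame"],n,*p,14); print(n,u,v,deproj(c,u,v))
    except Exception as e: print(n,"hidden")
E
```

```text
time_s: 26.75
tcp_pos: [0.5267, 0.2744, 0.0994]
eef_rot: [180.0, 0.0, -162.2]
contact_force: [-2.7, -1.9, 7.2]
gripper_width: 0.0006
gripper_force: 3.9
time_s: 27.55
tcp_pos: [0.5265, 0.2745, 0.2197]
eef_rot: [180.0, -0.0, -162.2]
contact_force: [-0.2, 1.1, -0.2]
gripper_width: 0.0008
gripper_force: 0.0
tcp_pos: [0.5249, 0.1209, 0.2189]
tcp_pos: [0.523, -0.0308, 0.219]
yellow hidden
white 408.4388189315796 241.09543132781982 [ 0.47902555 -0.32401588  0.08246595]
green hidden
red 163.65165042877197 203.59429359436035 [0.58378573 0.32321412 0.08698019]
```

View pics/end.png

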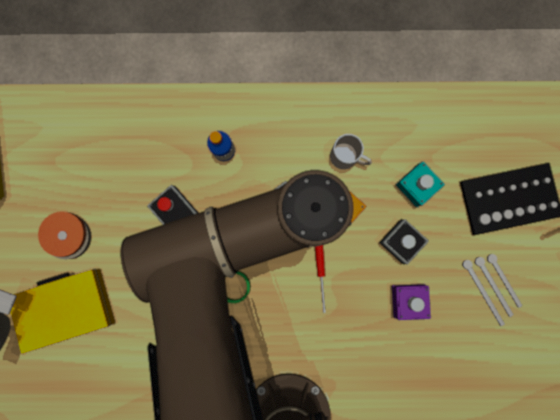

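The arm's forearm hides green at (182,225). Red at (164,204) and everything else look undisturbed. I'll move further aside to check green.

```bash
for i in 1 2; do python3 -m pendant '[[[0.3,-0.9,0,0,0,0,-1],[0.3,-0.9,0,0,0,0,-1],[0.3,-0.9,0,0,0,0,-1],[0.3,-0.9,0,0,0,0,-1],[0.3,-0.9,0,0,0,0,-1],[0.3,-0.9,0,0,0,0,-1],[0.3,-0.9,0,0,0,0,-1],[0,0,0,0,0,0,-1]]]' | grep tcp; done
python3 - <<'E'
from plant import r,vision
from h import *
c=vision.capture("top")
for n,p in(("yellow",(282,202)),("white",(409,241)),("green",(182,225)),("red",(164,204))):
    try: u,v,a,b=blob(c["frame"],n,*p,14); print(n,u,v,deproj(c,u,v))
    except Exception as e: print(n,"hidden")
E
```

```text
tcp_pos: [0.5213, -0.1641, 0.2188]
tcp_pos: [0.52, -0.2963, 0.2186]
yellow 281.9019718170166 201.57664108276367 [0.58728418 0.01011057 0.07952812]
white hidden
green 182.6269407272339 224.76892471313477 [0.52758608 0.27438813 0.0796644 ]
red 163.65165042877197 203.59429359436035 [0.58356235 0.32255109 0.08918268]
```

Yellow and green read about 80 mm (in), white read 81–82 mm (in), and red reads 89 mm (out). Handing in.

```bash
python3 -c "
from plant import r
print(r.close_job())"
```

```text
the job is handed in; nothing more can be done
None
```

I pressed yellow, white and green fully in, in that order, left red up, saw no box or bystander move in the camera views, and handed the job in at about 31 s; the verdict was not shown.

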